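# Level the tea ledge with a spirit level

## Task

The maple tea ledge has to be level before the bowl and caddy go back on it: lay the red spirit level lengthwise on the ledge's brown strip, vial up, and press it down flat, then turn the black levelling knob until the ledge is level and the bubble settles between the two black lines. Finish with the fingers pressing the spirit level down on the strip, lightly but steadily (about 5 to 15 N), bubble still between the lines: do not let go at the end, and do not bump the bowl, the whisk holder or the caddy.

Things in the scene. Friction and masses are not known exactly. Their poses are not given: they have to be found in the camera images.
- rack: Fixed maple stand, base 120 (x) by 400 (y) by 14 mm; origin at the centre of its underside, -x side to the robot within 0.25 rad. On it a ledge board, 110 by 370 by 16 mm, top about 70 mm above the table, hinged near the +y end (176 mm from the origin); the -y end is carried by the levelling screw, so the board tilts along its length.
- strip (a point): Centre of the dark brown strip (70 mm in x, 190 in y) on the ledge's top, 35 mm to +y of the stand's origin, about 70 mm above the table, lower when the knob end is low. It tilts with the ledge: y runs along it towards the hinge, z is its normal.
- knob_grip (a point): Black fluted round knob, 46 mm across, 30 tall, on a fixed vertical axis 145 mm to -y of the stand's origin. Point on the axis, 14 mm below its top, 98 above the table; does not rise, stays as left, takes 0.15 N m. Clockwise from above raises the knob end, 0.02 rad of tilt per rad of knob. Level lies within 1.5 rad of the start; stops 0.3 rad beyond the start, 1 rad beyond level.
- level: Loose red spirit level with black ends, 160 (x) by 40 (y) by 30 mm (z), about 0.25 kg; origin at the centre of its underside. Starts flat on the table, vial up, to the robot's left. Mid-top: a flush green window 72 by 20 mm, white bubble 13 mm long, two black lines 20 mm apart about the middle. May be laid either way round and pressed anywhere on its flat top.
- bubble (a joint): Place of the bubble, m along the spirit level's own +x from the middle, -0.021 to 0.021; within 0.0035 it lies between the lines. It floats to the higher end, 0.7 mm per milliradian of slope (14 mm per radian of knob), and takes about 1.5 s to settle after a motion.
- bowl: Blue-glazed tea bowl, 116 mm across, 72 mm tall, to the robot's right on the table; origin at the centre of its underside. Leave it alone.
- holder: Matte black whisk holder with a bamboo whisk on it, 66 mm across, 155 mm tall, beyond the ledge; origin at the centre of its underside. Leave it alone.
- caddy: Cylindrical tin tea caddy, 74 mm across, 84 mm tall, beyond the ledge; origin at the centre of its underside. Leave it alone.
Things that resemble listed ones, but are neither listed nor needed, are in the scene too. Leave any yellow look-alike of the level alone.

How it is judged (in metres and radians):
On the way, in this order (a step that is already met when the one before it is completed fails the run):
1. the spirit level lies lengthwise on the strip and is pressed down flat on it (x of level in the frame of strip between -0.022 and 0.022 m and y of level in the frame of strip between -0.028 and 0.028 m and z of level in the frame of strip between -0.004 and 0.004 m and angle between the x axis of level and the y axis of strip, either way round below 0.15 rad and angle between level's own z axis and vertical below 0.06 rad and angle between the z axis of level and the z axis of strip, either way round below 0.02 rad and contact force between level and rack above 5 N and contact force between the fingers and level above 1.5 N), for 0.2 s.
2. the ledge is levelled: the bubble rests between the lines (x of level in the frame of strip between -0.022 and 0.022 m and y of level in the frame of strip between -0.028 and 0.028 m and z of level in the frame of strip between -0.004 and 0.004 m and angle between the x axis of level and the y axis of strip, either way round below 0.15 rad and angle between level's own z axis and vertical below 0.06 rad and angle between the z axis of level and the z axis of strip, either way round below 0.02 rad and value of joint bubble between -0.0045 and 0.0045 m and angle between strip's own z axis and vertical below 0.0085 rad), for 0.3 s.
At the end, for the whole second after the job is handed in: Level flat on the strip (centre within 22 mm across, 28 mm along; 0.15 rad of lengthwise), fingers pressing it so that it bears on the ledge with 5 to 30 N (own weight 2 to 3 N), bubble within 4.5 mm of the middle, ledge within 0.0085 rad of level, nothing moving (all of step 2 and contact force between level and rack between 5 and 30 N and contact force between the fingers and level above 1.5 N and linear speed of level below 0.01 m/s); the arm keeps its last pose, push and grip.
It fails at once if the tea bowl is pushed or tipped (distance of bowl from where it was at the start of the episode above 0.02 m or angle between bowl's own z axis and vertical above 0.3 rad).
It fails at once if the whisk holder is pushed or tipped (distance of holder from where it was at the start of the episode above 0.02 m or angle between holder's own z axis and vertical above 0.3 rad).
It fails at once if the caddy is pushed or tipped (distance of caddy from where it was at the start of the episode above 0.02 m or angle between caddy's own z axis and vertical above 0.3 rad).
It also fails if it takes over 72 s, if anything falls off the work surface, if the arm or the gripper's body presses on something with over 40 N, if the wrist force passes 120 N, or if a joint passes its speed limit or range.

## Robot

A 6-joint arm with a two-finger parallel gripper is mounted at the origin on the work surface. World frame = base frame: x ahead of the robot, y to its left, z up, the work surface at z = 0. Lengths are in mm, angles in rad, forces in N, time in s.
With the tool pointing down it reaches from about 350 to 775 mm from the base axis. Payload 7.3 kg.
Tool frame: the origin (TCP) lies on the centre line of the jaws, within the pads' length; the fingertips stand 17 mm ahead of it and the grasp point (between the pads) lies 2 mm behind it; z points along the fingers, y is the line along which they close (so a half turn about z gives the same grasp; the last joint's range is limited). The gripper opens to 92 mm and grips with 3 to 60 N. Pads are 19 mm wide; open, the fingers measure 130 mm over their backs; the gripper's body (75 mm by 190 mm) begins 47 mm behind the grasp point.
Start: joints at [-1.253, 0.342, 1.524, -0, 1.275, -0.146], TCP at [234.882, -469.546, 243.741] pointing down, gripper open.
Joint ranges: [-2.53, 2.53], [-0.77, 2.02], [0.04, 2.7], [-1, 4.14], [0.28, 2.66], [-3.11, 3.11]. Speed limits (rad/s): [2.57, 2.57, 3.14, 3.14, 3.14, 3.14].

## Interface

Orientations are given as [roll, pitch, yaw] about the fixed x, y, z axes, in that order (R = Rz(yaw) Ry(pitch) Rx(roll)).
In Python, from plant import bot gives the robot as it stands. The module is installed in compiled form; this text tells all that it offers.
- The arm moves only by the shell command python3 -m pendant 'ROWS'. ROWS is JSON, a list of rows, each a list of 3 entries, a list of its own where there are three numbers: the shift along the world's x, y, z as a fraction of full scale, then the turn, a rotation vector about the world's x, y, z as a fraction of full scale, then the opening, from -1 (shut) to 1 (fully open), so that 0 is half open. In form: [[[tx, ty, tz], [rx, ry, rz], claw], ...]. A call has exactly 10 rows; each row shifts and turns the commanded pose from where the row before left it; what a row does not reach is not made up. Full scale, the value 1, is 30 mm for a shift and 0.12 rad for a turn. A row lasts 1/12 s, in which the tool goes at most 41.7 mm and 7.16 degrees, less where a joint would pass 70% of its speed; a pose out of reach is approached as far as the arm can. A call with a number of a shift or a turn outside -1 to 1 is refused whole. A call with a gripper value outside its range is refused whole. The fingers move at their own pace and stop on an object; the grip force is fixed at half the most. Time passes only in rows, so rows that do not move let the fingers close, or fill a call up. It gives the time, the measured TCP pose, the force, the opening and the grip force at its end, in the units of the state.
- bot.get_obs(): the state, without advancing time (a new reading comes with each control period).
- bot.capture(name): name is "side" or "top"; returns the picture (384x512x3 uint8, blue, green, red); there is no depth.
- bot.camera_params(name): a dict with "fovy" (degrees; the focal length in pixels is half the picture's height over the tangent of half this angle, whatever the lens; pixels are square), "cx", "cy" (the principal point, pixels), "distortion" ([k1, k2, p1, p2, k3] as OpenCV has them; the pictures are not rectified), "camera_from_world" (4x4, takes a point from world to camera coordinates). Camera axes: x right, y down, z forward; pixel columns grow to the right and rows downward; lengths in mm; the calibration is good to about 2 mm. A picture is of the moment at which its call begins. camera_params takes no time and is no camera call.
- bot.close_job(): hands the job in; it is judged then, once.
The state is a dict: "time": time; "joint_positions": joint angles; "dq": joint speeds; "tau": joint torques, N m; "tool_pos": TCP position; "tcp_rot": TCP orientation; "contact_force": force on the tool from outside, world axes, zero at the start; "moment": the same for the moment, N m; "grip_width": finger opening in mm; "finger_force": force on a finger pad.
Only numpy, scipy, OpenCV 4.12 (cv2) and the standard library are available. Lean on these libraries where they do the work, as an engineer would, in place of code of your own. Each camera call takes 0.05 s, during which the arm holds its last target. There are 200 camera calls.

## Working session

There is one attempt and no reset: what is moved stays moved. The work goes in short steps, Python scripts to look and compute and a shell command to move; the robot and the scene stay as the last step left them, time stands still between calls to the robot, and variables do not carry over. Pictures are saved under pics/ and viewed, at most 10 in all, crops included, and the job is handed in when it is done.

```bash
mkdir -p pics; cat > h.py <<'E'
import numpy as np, cv2
from plant import bot
def cam(n):
    p=bot.camera_params(n); f=192/np.tan(np.radians(p["fovy"])/2)
    K=np.array([[f,0,p["cx"]],[0,f,p["cy"]],[0,0,1.]])
    return K,np.array(p["distortion"],float),np.array(p["camera_from_world"])
def world(n,px,z):
    K,d,T=cam(n); q=cv2.undistortPoints(np.array(px,float).reshape(-1,1,2),K,d).reshape(-1,2)
    R,t=T[:3,:3],T[:3,3]; c=-R.T@t; r=np.c_[q,np.ones(len(q))]@R
    z=np.broadcast_to(z,len(q)); return c+r*((z-c[2])/r[:,2])[:,None]
def pix(n,P):
    K,d,T=cam(n); return cv2.projectPoints(np.array(P,float).reshape(-1,1,3),cv2.Rodrigues(T[:3,:3])[0],T[:3,3],K,d)[0].reshape(-1,2)
E
python3 - <<'E'
from h import *
a=bot.capture("top");b=bot.capture("side")
cv2.imwrite("pics/top0.png",a);cv2.imwrite("pics/side0.png",b)
for n in("top","side"):
    K,d,T=cam(n);print(n,K[0,0],d,(-T[:3,:3].T@T[:3,3]).round(),T[2,:3].round(2))
print(bot.get_obs())
E
```

```text
top 431.37188663509886 [-0.06032003  0.          0.          0.          0.        ] [ 356.  -31. 1199.] [ 0.19 -0.01 -0.98]
side 398.24505085569444 [-0.11037378  0.          0.          0.          0.        ] [495. 643. 809.] [ 0.07 -0.68 -0.73]
{'time': 0.1, 'joint_positions': array([-1.25299733e+00,  3.42653732e-01,  1.52489972e+00, -8.61738905e-06,
        1.27539226e+00, -1.45966042e-01]), 'dq': array([-0.00021782, -0.00115546, -0.00334087,  0.00153175, -0.00034951,
       -0.00100459]), 'tau': array([ 1.83265423e-03, -4.32003772e+01, -2.44693905e+01,  7.19611114e-02,
        5.26055612e-02, -3.62208482e-05]), 'tool_pos': array([ 234.77215756, -469.21456532,  243.12168502]), 'tcp_rot': array([-3.14025279e+00, -1.88646633e-04,  4.63767422e-01]), 'contact_force': array([-0.02486271,  0.76289297, -0.34548071]), 'moment': array([-0.00356454, -0.03577899,  0.00592163]), 'finger_force': 0.0, 'grip_width': 91.75139777922213}
```

View pics/top0.png

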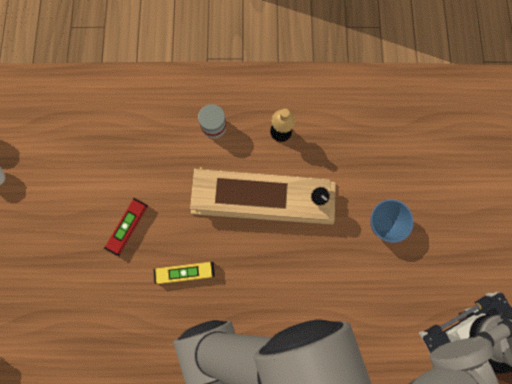

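View pics/side0.png

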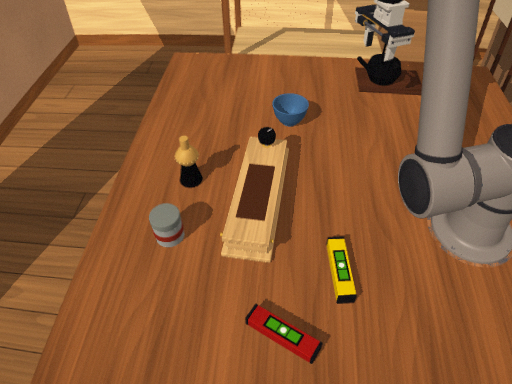

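Candidates for the level: the red bar at top (126,227) and side (283,332), or the yellow look-alike at top (184,273) and side (341,268). The description says red, so I choose the red bar. The strip is at top (251,193), the knob at (320,196), the bowl at (392,221), the whisk holder at (282,127) and the caddy at (212,121).

```bash
cat > m.py <<'E'
from h import *
def blob(m,near):
    n,l,s,c=cv2.connectedComponentsWithStats(m.astype(np.uint8))
    k=[i for i in range(1,n) if s[i,4]>15]; i=min(k,key=lambda i:np.hypot(*(c[i]-near)))
    ys,xs=np.where(l==i); return c[i],s[i,4],np.c_[xs,ys].astype(float)
def axis(P):
    P=P[:,:2]; w,v=np.linalg.eigh(np.cov((P-P.mean(0)).T)); a=v[:,1]; return np.arctan2(a[1],a[0])%np.pi, np.sqrt(12*w)
def masks(a):
    h=cv2.cvtColor(a,cv2.COLOR_BGR2HSV).astype(int); H,S,V=h[...,0],h[...,1],h[...,2]
    return dict(green=(H>40)&(H<80)&(S>120)&(V>60),red=((H<5)|(H>172))&(S>180)&(V>80),strip=(V<100)&(S>90)&(H<20),black=V<45)
E
python3 - <<'E'
from m import *
for n,g,s,k in(("top",(126,227),(251,193),(320,196)),("side",(283,332),(256,190),(267,136))):
    a=bot.capture(n);m=masks(a)
    gr=blob(cv2.morphologyEx(m["green"].astype(np.uint8),cv2.MORPH_CLOSE,np.ones((9,9))),g)
    W=world(n,gr[2],30);print(n,"green",gr[0],gr[1],W.mean(0).round(1),axis(W))
    st=blob(m["strip"],s);W=world(n,st[2],70);print("strip",st[0],st[1],W.mean(0).round(1),axis(W))
    r=cv2.minAreaRect(st[2].astype(np.float32));print(world(n,cv2.boxPoints(r),70).round(1).tolist())
    kn=blob(m["black"],k);W=world(n,kn[2],112);print("knob",kn[0],kn[1],W.mean(0).round(1))
    c=a[190:270,80:290] if n=="top" else a[230:375,225:375]
    cv2.imwrite(f"pics/c_{n}.png",cv2.resize(c,None,fx=3,fy=3,interpolation=cv2.INTER_CUBIC))
E
```

```text
top green [124.49339207 225.54625551] 227 [479.  310.8  30. ] (np.float64(2.6509870731400915), array([22.46503284, 76.10435084]))
strip [250.86609337 192.81081081] 1628 [561.9 -33.1  70. ] (np.float64(1.4912016377914972), array([ 63.76407437, 184.02464126]))
[[537.3, 60.5, 70.0], [601.3, 56.6, 70.0], [586.9, -128.2, 70.0], [523.0, -122.3, 70.0]]
knob [319.33333333 195.52150538] 186 [ 546.9 -208.8  112. ]
side green [283.17355372 329.87052342] 363 [477.4 312.9  30. ] (np.float64(2.654096305080766), array([21.36839967, 73.34951722]))
strip [255.64137931 192.20068966] 1450 [561.1 -22.9  70. ] (np.float64(1.4894871329504051), array([ 67.86007931, 181.2365958 ]))
[[601.7, 58.1, 70.0], [594.6, -132.4, 70.0], [519.0, -116.4, 70.0], [534.9, 69.7, 70.0]]
knob [266.33478261 135.84347826] 230 [ 546. -191.  112.]
```

View pics/c_top.png

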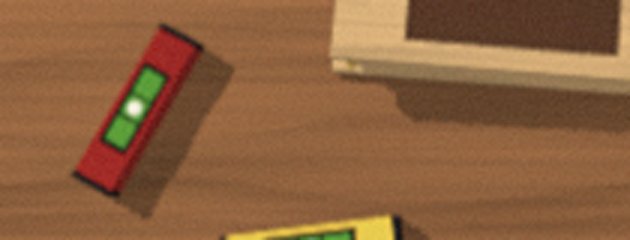

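The crop confirms it: a red bar with black ends, a green window at crop (135,108) and the bubble centred, because the table is level. The yellow one is separate, at lower centre. The level is at about (478,312) with its long axis at 2.652 rad. The strip is at about (562,-33) and its axis is at 1.49 rad. I'll move towards the level and check the obstacle and knob positions.

```bash
python3 - <<'E'
from h import *
print("holder",world("top",[(282,115)],155).round(),world("top",[(281,134)],10).round(),"caddy",world("top",[(212,117)],84).round(),"bowl",world("top",[(392,220)],72).round())
t=np.linspace(0,6.28,40)
for n in("top","side"):
    P=np.array([(547.6+23*np.cos(u),-212.9+23*np.sin(u),z) for u in t for z in(84,112)])
    q=pix(n,P);print(n,"knob model bbox",q.min(0).round(1),q.max(0).round(1))
    from m import masks,blob
    b=blob(masks(bot.capture(n))["black"],(320,196) if n=="top" else (267,136))[2];print("seen",b.min(0),b.max(0))
E
python3 -m pendant '[[[0.6,1,0],[0,0,1],1],[[0.6,1,0],[0,0,1],1],[[0.6,1,0],[0,0,1],1],[[0.6,1,0],[0,0,1],1],[[0.6,1,0],[0,0,1],1],[[0.6,1,0],[0,0,1],1],[[0.6,1,0],[0,0,1],1],[[0.6,1,0],[0,0,1],1],[[0.6,1,0],[0,0,1],1],[[0.6,1,0],[0,0,1],1]]'
```

```text
holder [[ 748. -113.  155.]] [[ 745. -120.   10.]] caddy [[769.  72.  84.]] bowl [[ 488. -407.   72.]]
top knob model bbox [310.5 186.4] [329.8 205.7]
seen [312. 188.] [328. 204.]
side knob model bbox [258.  125.4] [274.6 143.8]
seen [258. 127.] [275. 144.]
time: 1.13
tool_pos: [415.5, -167.9, 243.9]
tcp_rot: [3.141, 0.0, 1.67]
contact_force: [0.5, -0.2, 0.3]
grip_width: 91.8
finger_force: 0.0
```

```bash
python3 -m pendant '[[[0.1,1,0],[0,0,0.82],1],[[0.1,1,0],[0,0,0.82],1],[[0.1,1,0],[0,0,0.82],1],[[0.1,1,0],[0,0,0.82],1],[[0.1,1,0],[0,0,0.82],1],[[0.1,1,0],[0,0,0.82],1],[[0.1,1,0],[0,0,0.82],1],[[0.1,1,0],[0,0,0.82],1],[[0.1,1,0],[0,0,0.82],1],[[0.1,1,0],[0,0,0.82],1]]'
python3 -m pendant '[[[0.11,0.7,-0.4],[0,0,0],1],[[0.11,0.7,-0.4],[0,0,0],1],[[0.11,0.7,-0.4],[0,0,0],1],[[0.11,0.7,-0.4],[0,0,0],1],[[0.11,0.7,-0.4],[0,0,0],1],[[0.11,0.7,-0.4],[0,0,0],1],[[0.11,0.7,-0.4],[0,0,0],1],[[0.11,0.7,-0.4],[0,0,0],1],[[0.11,0.45,-0.3],[0,0,0],1],[[0.11,0,0],[0,0,0],1]]'
python3 - <<'E'
from h import *
a=bot.capture("top");b=bot.capture("side")
cv2.imwrite("pics/g1.png",np.hstack([cv2.resize(a[150:300,50:250],None,fx=2,fy=2),cv2.resize(b[200:350,200:400],None,fx=2,fy=2)]))
E
```

```text
time: 1.97
tool_pos: [444.7, 132.0, 243.8]
tcp_rot: [3.141, 0.0, 2.653]
contact_force: [0.2, -1.1, 0.0]
grip_width: 91.8
finger_force: 0.0
time: 2.8
tool_pos: [476.8, 313.8, 136.5]
tcp_rot: [-3.14, -0.002, 2.65]
contact_force: [-0.3, -0.4, -0.6]
grip_width: 91.8
finger_force: 0.0
```

View pics/g1.png

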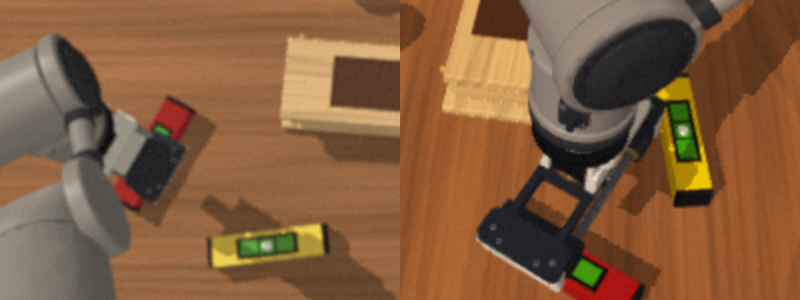

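The left half is the top view, where the gripper sits over the red bar at (150,160). The right half is the side view, where the yellow bar is clear of the fingers. The gripper is aligned with the red level, so I'll descend and grip.

```bash
python3 -m pendant '[[[0,0,-0.5],[0,0,0],1],[[0,0,-0.5],[0,0,0],1],[[0,0,-0.5],[0,0,0],1],[[0,0,-0.5],[0,0,0],1],[[0,0,-0.5],[0,0,0],1],[[0,0,-0.5],[0,0,0],1],[[0,0,-0.4],[0,0,0],1],[[0,0,-0.3],[0,0,0],1],[[0,0,-0.1],[0,0,0],1],[[0,0,0],[0,0,-0.01],1]]'
python3 -m pendant '[[[0,0,0],[0,0,0],-1],[[0,0,0],[0,0,0],-1],[[0,0,0],[0,0,0],-1],[[0,0,0],[0,0,0],-1],[[0,0,0],[0,0,0],-1],[[0,0,0],[0,0,0],-1],[[0,0,0],[0,0,0],-1],[[0,0,0],[0,0,0],-1],[[0,0,0],[0,0,0],-1],[[0,0,0],[0,0,0],-1]]'
```

```text
time: 3.73
tool_pos: [477.9, 311.3, 24.7]
tcp_rot: [-3.141, -0.0, 2.646]
contact_force: [-0.2, -0.2, -0.3]
grip_width: 91.9
finger_force: 0.0
time: 4.57
tool_pos: [477.9, 312.0, 24.7]
tcp_rot: [3.141, -0.0, 2.647]
contact_force: [0.2, 1.3, 0.2]
grip_width: 39.6
finger_force: 30.0
```

```bash
python3 -m pendant '[[[0,0,0.6],[0,0,0],-1],[[0,0,0.8],[0,0,0],-1],[[0,0,0.8],[0,0,0],-1],[[0,0,0.8],[0,0,0],-1],[[0,-1,0.2],[0,0,-0.8],-1],[[0,-1,0.2],[0,0,-0.8],-1],[[0,-1,0.2],[0,0,-0.8],-1],[[0,-1,0.2],[0,0,-0.8],-1],[[0,-1,0.2],[0,0,-0.8],-1],[[0,-1,0.2],[0,0,-0.8],-1]]'
python3 -m pendant '[[[0.28,-0.7,0],[0,0,-0.6],-1],[[0.28,-0.7,0],[0,0,-0.6],-1],[[0.28,-0.7,0],[0,0,-0.6],-1],[[0.28,-0.7,0],[0,0,-0.6],-1],[[0.28,-0.7,0],[0,0,-0.6],-1],[[0.28,-0.7,0],[0,0,-0.6],-1],[[0.28,-0.6,0],[0,0,-0.5],-1],[[0.28,-0.4,0],[0,0,-0.4],-1],[[0.28,-0.2,0],[0,0,-0.3],-1],[[0.28,-0.1,0],[0,0,-0.05],-1]]'
python3 - <<'E'
from h import *
a=bot.capture("top");b=bot.capture("side")
cv2.imwrite("pics/g2.png",np.hstack([cv2.resize(a[120:270,160:360],None,fx=2,fy=2),cv2.resize(b[120:270,180:380],None,fx=2,fy=2)]))
E
```

```text
time: 5.4
tool_pos: [477.2, 130.6, 150.7]
tcp_rot: [-3.141, -0.0, 2.066]
contact_force: [0.0, -0.4, -2.7]
grip_width: 39.6
finger_force: 30.0
time: 6.23
tool_pos: [561.9, -34.2, 150.2]
tcp_rot: [-3.14, 0.0, 1.486]
contact_force: [-0.1, -0.2, -2.7]
grip_width: 39.6
finger_force: 30.0
```

View pics/g2.png

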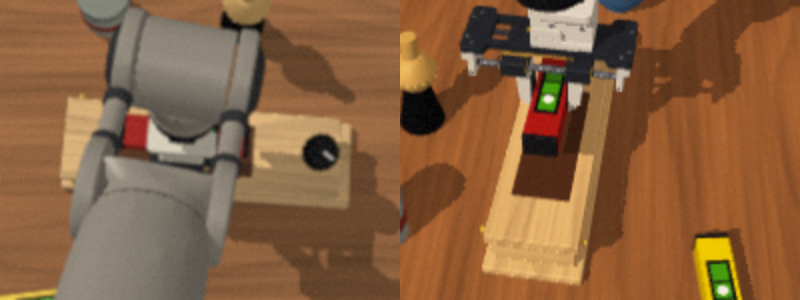

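```bash
python3 -m pendant '[[[0,0,-0.25],[0,0,0],-1],[[0,0,-0.25],[0,0,0],-1],[[0,0,-0.25],[0,0,0],-1],[[0,0,-0.25],[0,0,0],-1],[[0,0,-0.25],[0,0,0],-1],[[0,0,-0.2],[0,0,0],-1],[[0,0,-0.15],[0,0,0],-1],[[0,0,-0.1],[0,0,0],-1],[[0,0,0],[0,0,0],-1],[[0,0,0],[0,0,0],-1]]'
python3 -m pendant '[[[0,0,-0.03],[0,0,0],-1],[[0,0,-0.03],[0,0,0],-1],[[0,0,-0.03],[0,0,0],-1],[[0,0,-0.03],[0,0,0],-1],[[0,0,-0.03],[0,0,0],-1],[[0,0,0],[0,0,0],-1],[[0,0,0],[0,0,0],-1],[[0,0,0],[0,0,0],-1],[[0,0,0],[0,0,0],-1],[[0,0,0],[0,0,0],-1]]'
```

```text
time: 7.17
tool_pos: [562.0, -33.1, 99.7]
tcp_rot: [3.141, 0.0, 1.489]
contact_force: [-0.4, 0.1, -2.5]
grip_width: 39.9
finger_force: 30.0
time: 8.0
tool_pos: [561.9, -33.0, 95.3]
tcp_rot: [3.141, -0.0, 1.489]
contact_force: [-0.4, 0.0, -3.0]
grip_width: 39.5
finger_force: 30.0
```

```bash
python3 -m pendant '[[[0,0,-0.03],[0,0,0],-1],[[0,0,-0.03],[0,0,0],-1],[[0,0,-0.02],[0,0,0],-1],[[0,0,0],[0,0,0],-1],[[0,0,0],[0,0,0],-1],[[0,0,0],[0,0,0],-1],[[0,0,0],[0,0,0],-1],[[0,0,0],[0,0,0],-1],[[0,0,0],[0,0,0],-1],[[0,0,0],[0,0,0],-1]]'
python3 -m pendant '[[[0,0,-0.02],[0,0,0],-1],[[0,0,-0.02],[0,0,0],-1],[[0,0,0],[0,0,0],-1],[[0,0,0],[0,0,0],-1],[[0,0,0],[0,0,0],-1],[[0,0,0],[0,0,0],-1],[[0,0,0],[0,0,0],-1],[[0,0,0],[0,0,0],-1],[[0,0,0],[0,0,0],-1],[[0,0,0],[0,0,0],-1]]'
```

```text
time: 8.83
tool_pos: [562.0, -33.2, 93.0]
tcp_rot: [3.141, 0.0, 1.489]
contact_force: [-0.8, -1.0, 2.7]
grip_width: 39.8
finger_force: 30.0
time: 9.67
tool_pos: [562.1, -33.3, 92.1]
tcp_rot: [3.141, 0.0, 1.489]
contact_force: [-2.5, -2.9, 5.5]
grip_width: 39.7
finger_force: 30.0
```

```bash
python3 -m pendant '[[[0,0,0.01],[0,0,0],0.4],[[0,0,0],[0,0,0],0.4],[[0,0,0],[0,0,0],0.4],[[0,0,0],[0,0,0],0.4],[[0,0,0.1],[0,0,0],0.4],[[0,0,0.3],[0,0,0],0.4],[[0,0,0.5],[0,0,0],0.4],[[0,0,0.5],[0,0,0],0.4],[[0,0,0.3],[0,0,0],0.4],[[0,0,0.1],[0,0,0],0.4]]'
python3 -m pendant '[[[-0.03,-0.4,0],[0,0,0],-1],[[-0.03,-0.4,0],[0,0,0],-1],[[-0.03,-0.4,0],[0,0,0],-1],[[-0.03,-0.4,0],[0,0,0],-1],[[0,-0.07,0],[0,0,0],-1],[[0,0,0],[0,0,0],-1],[[0,0,-0.2],[0,0,0],-1],[[0,0,-0.2],[0,0,0],-1],[[0,0,-0.2],[0,0,0],-1],[[0,0,-0.1],[0,0,0],-1]]'
python3 - <<'E'
from h import *
b=bot.capture("side")
cv2.imwrite("pics/g3.png",cv2.resize(b[110:270,180:340],None,fx=3.7,fy=3.7,interpolation=cv2.INTER_CUBIC))
E
```

```text
time: 10.5
tool_pos: [562.9, -33.2, 148.2]
tcp_rot: [3.138, 0.0, 1.489]
contact_force: [0.7, -0.5, 0.2]
grip_width: 64.5
finger_force: 0.0
time: 11.33
tool_pos: [557.7, -82.5, 123.5]
tcp_rot: [-3.14, -0.0, 1.489]
contact_force: [0.3, -0.1, -0.0]
grip_width: 2.8
finger_force: 0.0
```

View pics/g3.png

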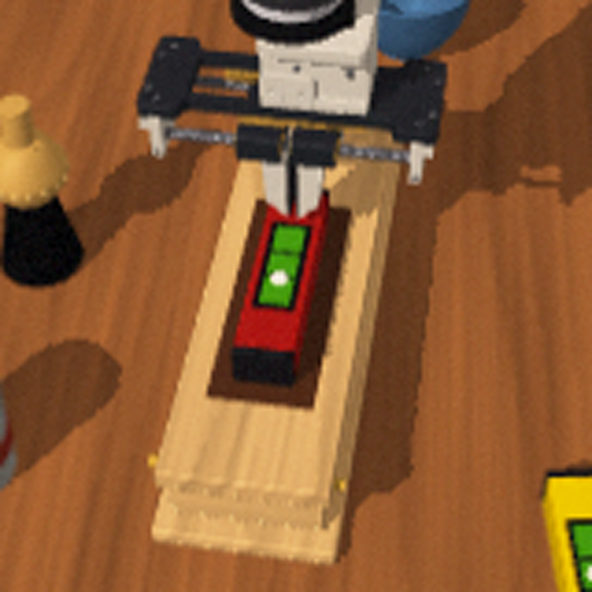

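The level sits along the strip at (280,300). The bubble at (280,278) is shifted towards the hinge, so the knob end is low and needs a clockwise turn. Next I press the level down.

```bash
python3 -m pendant '[[[0,0,-0.1],[0,0,0],-1],[[0,0,-0.1],[0,0,0],-1],[[0,0,-0.05],[0,0,0],-1],[[0,0,-0.03],[0,0,0],-1],[[0,0,-0.03],[0,0,0],-1],[[0,0,0],[0,0,0],-1],[[0,0,0],[0,0,0],-1],[[0,0,0],[0,0,0],-1],[[0,0,0],[0,0,0],-1],[[0,0,0],[0,0,0],-1]]'
python3 -m pendant '[[[0,0,-0.03],[0,0,0],-1],[[0,0,-0.03],[0,0,0],-1],[[0,0,0],[0,0,0],-1],[[0,0,0],[0,0,0],-1],[[0,0,0],[0,0,0],-1],[[0,0,0],[0,0,0],-1],[[0,0,0],[0,0,0],-1],[[0,0,0],[0,0,0],-1],[[0,0,0],[0,0,0],-1],[[0,0,0],[0,0,0],-1]]'
```

```text
time: 12.22
tool_pos: [558.3, -83.2, 115.7]
tcp_rot: [3.141, 0.0, 1.489]
contact_force: [-1.0, 0.1, -0.0]
grip_width: 0.6
finger_force: 0.0
time: 13.05
tool_pos: [558.4, -83.2, 113.9]
tcp_rot: [3.141, 0.0, 1.489]
contact_force: [-0.7, 0.5, 1.2]
grip_width: 0.3
finger_force: 0.9
```

```bash
python3 -m pendant '[[[0,0,-0.03],[0,0,0],-1],[[0,0,-0.03],[0,0,0],-1],[[0,0,0],[0,0,0],-1],[[0,0,0],[0,0,0],-1],[[0,0,0],[0,0,0],-1],[[0,0,0],[0,0,0],-1],[[0,0,0],[0,0,0],-1],[[0,0,0],[0,0,0],-1],[[0,0,0],[0,0,0],-1],[[0,0,0],[0,0,0],-1]]'
```

```text
time: 13.88
tool_pos: [558.4, -83.2, 113.7]
tcp_rot: [3.14, 0.0, 1.489]
contact_force: [-4.0, 0.6, 13.9]
grip_width: 0.5
finger_force: 6.9
```

```bash
cat > b.py <<'E'
from m import *
def bubble(save=None):
    a=bot.capture("side"); g=masks(a)["green"]; g[:110]=0; g[260:]=0; g[:,:215]=0; g[:,320:]=0
    gc=cv2.morphologyEx(g.astype(np.uint8),cv2.MORPH_CLOSE,np.ones((7,7)))
    _,_,P=blob(gc,(257,185)); W=world("side",P,97)
    h=cv2.cvtColor(a,cv2.COLOR_BGR2HSV); w=(h[...,1]<90)&(h[...,2]>150)&(cv2.dilate(gc,np.ones((5,5)))>0)
    c,n,_=blob(w,P.mean(0)); B=world("side",[c],97)[0,:2]
    u=np.array([.08,.997]); s=W[:,:2]@u
    r=cv2.minAreaRect(W[:,:2].astype(np.float32)); ctr=np.array(r[0])
    print("window ctr",ctr.round(1),"size",np.round(r[1],1),"axis",axis(W)[0].round(3),"mid along",(s.max()+s.min())/2,"| bubble n",n,B.round(1),"offset mm to hinge:",(B@u-(s.max()+s.min())/2).round(1))
    if save: cv2.imwrite(save,cv2.resize(a[110:270,180:340],None,fx=3.7,fy=3.7,interpolation=cv2.INTER_CUBIC))
E
python3 - <<'E'
from b import *
bubble("pics/g4.png")
E
```

```text
window ctr [561.1 -33.9] size [73.4 20.6] axis 1.488 mid along 11.119657215123475 | bubble n 17 [562.2 -21.8] offset mm to hinge: 12.1
```

View pics/g4.png

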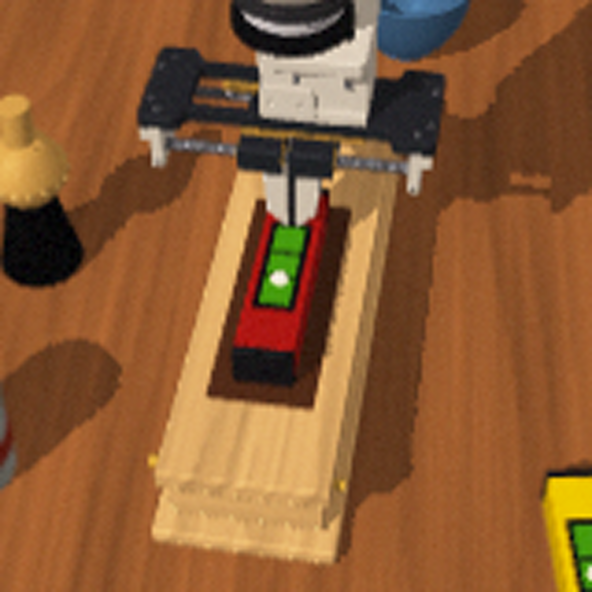

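The level is flat, with the window centred at (561,-34) and its axis aligned with the strip. The bubble is about 12 mm towards the hinge, which needs about 0.86 rad clockwise. Now to the knob.

```bash
python3 -m pendant '[[[0,0,0.2],[0,0,0],-1],[[0,0,0.4],[0,0,0],-1],[[0,0,0.6],[0,0,0],-1],[[0,0,0.6],[0,0,0],0],[[-0.06,-0.5,0],[0,0,0],1],[[-0.06,-0.8,0],[0,0,0],1],[[-0.06,-0.9,0],[0,0,0],1],[[-0.06,-0.9,0],[0,0,0],1],[[-0.06,-0.8,0],[0,0,0],1],[[-0.06,-0.43,0],[0,0,0],1]]'
python3 -m pendant '[[[0,0,0],[0,0,0],1],[[0,0,0],[0,0,0],1],[[0,0,-0.3],[0,0,0],1],[[0,0,-0.4],[0,0,0],1],[[0,0,-0.4],[0,0,0],1],[[0,0,-0.4],[0,0,0],1],[[0,0,-0.4],[0,0,0],1],[[0,0,-0.3],[0,0,0],1],[[0,0,-0.1],[0,0,0],1],[[0,0,0],[0,0,0],1]]'
```

```text
time: 14.77
tool_pos: [547.1, -215.5, 165.8]
tcp_rot: [-3.142, 0.001, 1.487]
contact_force: [-0.2, 0.7, 0.1]
grip_width: 42.7
finger_force: 0.0
time: 15.6
tool_pos: [547.2, -211.9, 96.0]
tcp_rot: [-3.14, -0.001, 1.49]
contact_force: [0.2, -0.0, -0.1]
grip_width: 91.5
finger_force: 0.0
```

```bash
python3 -m pendant '[[[0,0,0],[0,0,0],-1],[[0,0,0],[0,0,0],-1],[[0,0,0],[0,0,0],-1],[[0,0,0],[0,0,0],-1],[[0,0,0],[0,0,0],-1],[[0,0,0],[0,0,0],-1],[[0,0,0],[0,0,0],-1],[[0,0,0],[0,0,0],-1],[[0,0,0],[0,0,0],-1],[[0,0,0],[0,0,0],-1]]'
python3 -m pendant '[[[0,0,0],[0,0,-0.4],-1],[[0,0,0],[0,0,-0.8],-1],[[0,0,0],[0,0,-0.9],-1],[[0,0,0],[0,0,-0.9],-1],[[0,0,0],[0,0,-0.9],-1],[[0,0,0],[0,0,-0.9],-1],[[0,0,0],[0,0,-0.9],-1],[[0,0,0],[0,0,-0.9],-1],[[0,0,0],[0,0,-0.5],-1],[[0,0,0],[0,0,-0.1],-1]]'
python3 -m pendant '[[[0,0,0],[0,0,0],-1],[[0,0,0],[0,0,0],-1],[[0,0,0],[0,0,0],-1],[[0,0,0],[0,0,0],-1],[[0,0,0],[0,0,0],-1],[[0,0,0],[0,0,0],-1],[[0,0,0],[0,0,0],-1],[[0,0,0],[0,0,0],-1],[[0,0,0],[0,0,0],-1],[[0,0,0],[0,0,0],-1]]'
python3 -m pendant '[[[0,0,0],[0,0,0],-1],[[0,0,0],[0,0,0],-1],[[0,0,0],[0,0,0],-1],[[0,0,0],[0,0,0],-1],[[0,0,0],[0,0,0],-1],[[0,0,0],[0,0,0],-1],[[0,0,0],[0,0,0],-1],[[0,0,0],[0,0,0],-1],[[0,0,0],[0,0,0],-1],[[0,0,0],[0,0,0],-1]]'
python3 - <<'E'
from b import *
bubble("pics/g5.png")
E
```

```text
time: 16.43
tool_pos: [548.1, -213.2, 97.2]
tcp_rot: [3.14, 0.0, 1.489]
contact_force: [3.8, -0.2, -1.4]
grip_width: 44.6
finger_force: 30.0
time: 17.27
tool_pos: [547.2, -212.6, 97.2]
tcp_rot: [-3.141, 0.0, 0.622]
contact_force: [0.3, 1.4, 1.4]
grip_width: 44.2
finger_force: 30.0
time: 18.1
tool_pos: [547.2, -212.7, 97.2]
tcp_rot: [-3.141, 0.0, 0.625]
contact_force: [-1.4, 3.0, 4.9]
grip_width: 44.5
finger_force: 30.0
time: 18.93
tool_pos: [547.2, -212.7, 97.2]
tcp_rot: [-3.141, 0.0, 0.625]
contact_force: [-1.9, 4.2, 4.7]
grip_width: 44.4
finger_force: 30.0
window ctr [561.2 -36.2] size [74.4 20.6] axis 1.486 mid along 8.861903597622748 | bubble n 17 [561.5 -35.5] offset mm to hinge: 0.7
```

View pics/g5.png

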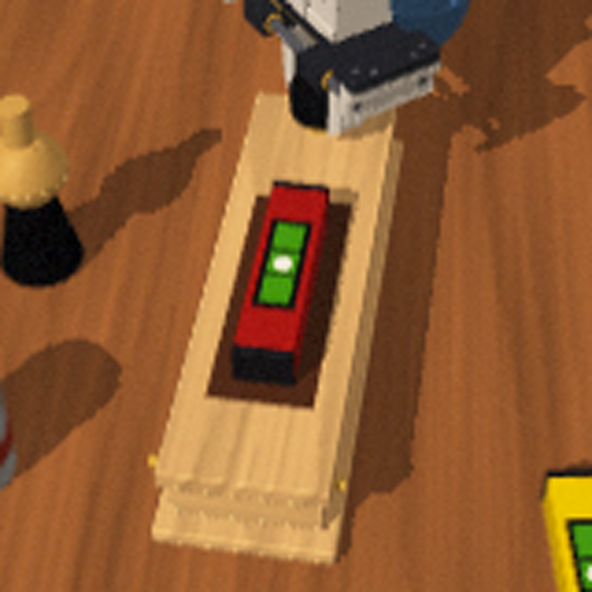

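The bubble now lies between the lines at (282,263), about 0.7 mm from the middle. I'll let go of the knob and go back to press on the level.

```bash
python3 -m pendant '[[[0,0,0],[0,0,0],1],[[0,0,0],[0,0,0],1],[[0,0,0],[0,0,0],1],[[0,0,0],[0,0,0],1],[[0,0,0],[0,0,0],1],[[0,0,0.3],[0,0,0],1],[[0,0,0.5],[0,0,0],1],[[0,0,0.6],[0,0,0],1],[[0,0,0.6],[0,0,0],1],[[0,0,0.3],[0,0,0],1]]'
python3 -m pendant '[[[0.035,0.3,0],[0,0,0.72],-1],[[0.035,0.5,0],[0,0,0.72],-1],[[0.035,0.6,0],[0,0,0.72],-1],[[0.035,0.6,0],[0,0,0.72],-1],[[0.035,0.6,0],[0,0,0.72],-1],[[0.035,0.6,0],[0,0,0.72],-1],[[0.035,0.5,0],[0,0,0.72],-1],[[0.035,0.4,0],[0,0,0.72],-1],[[0.035,0.2,0],[0,0,0.72],-1],[[0.035,0.03,0],[0,0,0.72],-1]]'
python3 -m pendant '[[[0,0,-0.2],[0,0,0],-1],[[0,0,-0.3],[0,0,0],-1],[[0,0,-0.3],[0,0,0],-1],[[0,0,-0.3],[0,0,0],-1],[[0,0,-0.2],[0,0,0],-1],[[0,0,-0.1],[0,0,0],-1],[[0,0,0],[0,0,0],-1],[[0,0,0],[0,0,0],-1],[[0,0,0],[0,0,0],-1],[[0,0,0],[0,0,0],-1]]'
python3 - <<'E'
from b import *
bubble()
E
```

```text
time: 19.82
tool_pos: [548.4, -213.6, 168.9]
tcp_rot: [3.138, -0.002, 0.625]
contact_force: [-0.0, 0.0, 0.7]
grip_width: 91.7
finger_force: 0.0
time: 20.65
tool_pos: [557.9, -81.7, 166.2]
tcp_rot: [-3.142, -0.0, 1.494]
contact_force: [-0.3, 0.8, -0.2]
grip_width: 29.9
finger_force: 0.0
time: 21.48
tool_pos: [558.3, -83.2, 124.5]
tcp_rot: [3.141, 0.0, 1.488]
contact_force: [0.7, 1.0, -1.2]
grip_width: 0.7
finger_force: 0.0
window ctr [561.3 -35.8] size [75.  20.3] axis 1.486 mid along 9.175431349085846 | bubble n 17 [561.5 -35.5] offset mm to hinge: 0.4
```

Expected contact is at TCP z of about 117.

```bash
python3 -m pendant '[[[0,0,-0.1],[0,0,0],-1],[[0,0,-0.06],[0,0,0],-1],[[0,0,-0.04],[0,0,0],-1],[[0,0,-0.03],[0,0,0],-1],[[0,0,-0.01],[0,0,0],-1],[[0,0,0],[0,0,0],-1],[[0,0,0],[0,0,0],-1],[[0,0,0],[0,0,0],-1],[[0,0,0],[0,0,0],-1],[[0,0,0],[0,0,0],-1]]'
python3 -m pendant '[[[0,0,-0.03],[0,0,0],-1],[[0,0,0],[0,0,0],-1],[[0,0,0],[0,0,0],-1],[[0,0,0],[0,0,0],-1],[[0,0,0],[0,0,0],-1],[[0,0,0],[0,0,0],-1],[[0,0,0],[0,0,0],-1],[[0,0,0],[0,0,0],-1],[[0,0,0],[0,0,0],-1],[[0,0,0],[0,0,0],-1]]'
```

```text
time: 22.37
tool_pos: [557.9, -83.1, 117.1]
tcp_rot: [-3.142, 0.0, 1.489]
contact_force: [-3.7, 1.0, 5.2]
grip_width: 0.4
finger_force: 2.7
time: 23.2
tool_pos: [557.9, -83.1, 117.0]
tcp_rot: [3.141, 0.0, 1.489]
contact_force: [-4.7, 1.6, 10.6]
grip_width: 0.3
finger_force: 5.7
```

```bash
for i in 1; do :; done; python3 -m pendant '[[[0,0,0],[0,0,0],-1],[[0,0,0],[0,0,0],-1],[[0,0,0],[0,0,0],-1],[[0,0,0],[0,0,0],-1],[[0,0,0],[0,0,0],-1],[[0,0,0],[0,0,0],-1],[[0,0,0],[0,0,0],-1],[[0,0,0],[0,0,0],-1],[[0,0,0],[0,0,0],-1],[[0,0,0],[0,0,0],-1]]'
python3 -m pendant '[[[0,0,0],[0,0,0],-1],[[0,0,0],[0,0,0],-1],[[0,0,0],[0,0,0],-1],[[0,0,0],[0,0,0],-1],[[0,0,0],[0,0,0],-1],[[0,0,0],[0,0,0],-1],[[0,0,0],[0,0,0],-1],[[0,0,0],[0,0,0],-1],[[0,0,0],[0,0,0],-1],[[0,0,0],[0,0,0],-1]]'
python3 - <<'E'
from b import *
bubble("pics/g6.png")
E
```

```text
time: 24.03
tool_pos: [557.9, -83.1, 117.0]
tcp_rot: [3.141, 0.0, 1.489]
contact_force: [-4.8, 0.5, 11.2]
grip_width: 0.2
finger_force: 5.7
time: 24.87
tool_pos: [557.9, -83.1, 117.0]
tcp_rot: [3.141, 0.0, 1.489]
contact_force: [-4.9, 1.5, 11.3]
grip_width: 0.5
finger_force: 5.7
window ctr [561.5 -35.9] size [75.  20.7] axis 1.487 mid along 9.175431349085846 | bubble n 17 [561.5 -35.5] offset mm to hinge: 0.4
```

View pics/g6.png

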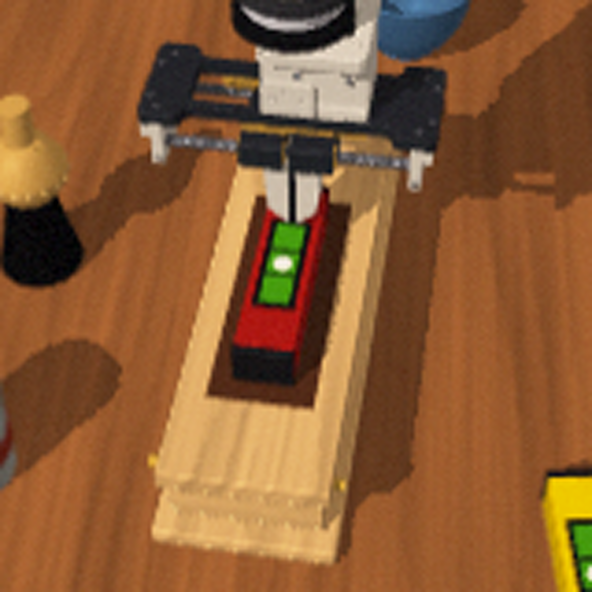

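The fingers press the level with a steady 11 N or so, and the bubble at (282,263) is centred, about 0.4 mm off. I'm handing in.

```bash
python3 -c "
from plant import bot
print(bot.close_job())"
```

```text
the job is handed in; nothing more can be done
None
```

I handed the job in at about 25 s: the red level is flat on the strip, the ledge is levelled with the bubble about 0.4 mm from centre, and the fingers are pressing at about 11 N; the hand-in did not return a verdict.

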